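# Hold the recessed reset of a module test fixture

### The job

Fit the drilled screening cover into the pocket of the test fixture on the bench, fully home, flush and square, with its hole over the recessed reset button, and let go of it. Then take the stylus from its stand, reach through the hole in the cover and push the reset button right down; finish while still gripping the stylus and holding the button down with it. Leave the blank cover and everything else on the bench where it is.

Things in the scene. Friction and masses are not known exactly. Their poses are not given: they have to be found in the camera images.
- fixture: Test fixture, fixed to the bench: a low grey box 190 x 140 x 46 mm with an aluminium top. Origin at the centre of its underside, x along the 190 mm, z up. Its top has a rectangular pocket 95 x 65 mm (long side along x), centred on the origin, 10 mm deep (floor 36 mm above the bench) with a 2 mm chamfered edge. In the pocket's floor, 28 mm from the centre towards +x, is a round well 25 mm across with the reset button in it.
- well_mouth (a point): Centre of the well's mouth in the pocket floor, 28 mm towards the fixture's +x from the pocket's centre; axes as the fixture's. The button's top lies 8 mm below this point (18 mm below the fixture's top) when not pressed.
- reset_button (a joint): The reset button, a grey round cap 18 mm across that moves straight down on a spring: 0 = up, 0.006 m = right down. It starts to move at about 2 N and is right down at about 6 N; it springs back when released.
- cover_rib (a point): Centre of the grip rib of the drilled screening cover: loose, aluminium, about 120 g. The cover is a plate 92 x 62 x 10 mm with a rib 36 mm long, 12 mm thick and 30 mm tall standing on it along the plate's long axis. This point lies 15 mm above the plate's top, 25 mm above its underside, and 12 mm from the plate's centre towards -x. x runs along the rib towards the hole, z up. The cover starts flat on the bench, to the left or the right of the fixture.
- cover_hole (a point): Centre of the cover's through hole, 17 mm across, at the height of the plate's top: 28 mm from the plate's centre towards +x (40 mm from the rib's centre). Axes as the cover's. When the cover is seated, this point is 10 mm above the well's mouth and the plate's top is flush with the fixture's top.
- blank_rib (a point): Centre of the grip rib of the blank cover: same size and shape as the drilled cover, but with no hole in its plate. Not needed; leave it.
- stand: Stylus stand, fixed: a pale wooden block 60 x 60 x 75 mm; origin at the centre of its underside. A vertical hole 11 mm across and 70 mm deep in its top holds the stylus's shaft.
- stylus_handle (a point): Centre of the stylus's handle. The stylus (loose, about 60 g) stands upright in the stand: a square black handle 18 x 18 mm, 60 mm long, above a round steel shaft 6 mm across and 65 mm long. x and y are square to the handle's flat sides, z points along the stylus up, away from the tip. At the start this point is 105 mm above the bench, the handle's lower end resting on the stand's top.
- stylus_tip (a point): Flat lower end of the stylus's shaft, 95 mm below the centre of the handle.
- meter: Bystander: handheld multimeter 85 x 180 x 46 mm, lying flat; origin under its centre.
- glasses: Bystander: pair of spectacles, about 135 x 120 x 40 mm, standing open; origin under the bridge.
- mug: Bystander: white mug 80 mm across, 95 mm tall; origin under its centre.
- screwdriver: Bystander: screwdriver lying on the bench, along its x.
- tray: Bystander: open parts tray 90 x 130 x 28 mm; origin under its centre.
Not all that is in view belongs to the job. What is shaped like the part that bears cover_rib but blue or purple is not meant. Leave any blue or yellow look-alike of the part that bears stylus_handle alone.

How it is judged:
By the outcome, as a careful person would: the job done as asked, in the order asked, and still so for the second after the job is handed in, while the arm keeps its last pose, push and grip.
It also fails if it takes over 53 s, if anything falls off the work surface, if the arm or the gripper's body presses on something with over 40 N, if the wrist force passes 120 N, or if a joint passes its speed limit or range.

### The arm

A 6-joint arm with a two-finger parallel gripper is mounted at the origin on the work surface. World frame = base frame: x ahead of the robot, y to its left, z up, the work surface at z = 0. Lengths are in mm, angles in rad, forces in N, time in s.
With the tool pointing down it reaches from about 350 to 975 mm from the base axis. Payload 4.9 kg.
Tool frame: the origin (TCP) lies on the centre line of the jaws, within the pads' length; the fingertips stand arm.nose_length ahead of it and the grasp point (between the pads) lies 5 mm behind it (arm.nose_length is the distance from the TCP to the fingertips, in mm); z points along the fingers, y is the line along which they close (so a half turn about z gives the same grasp; the last joint's range is limited). The gripper opens to 85 mm and grips with 20 to 120 N. Pads are 22 mm wide; open, the fingers measure 114 mm over their backs; the gripper's body (76 mm by 85 mm) begins 54 mm behind the grasp point. The pads swing forward as they close: fully open they stand 13 mm farther back than shut.
Start: joints at [0.982, 0.053, 1.613, -0, 1.476, -0.119], TCP at [282.929, 557.272, 206.204] pointing down, gripper open.
Joint ranges: [-3.01, 3.01], [-1.01, 2.22], [0.06, 2.58], [-1.02, 4.17], [0.09, 2.62], [-3.14, 3.14]. Speed limits (rad/s): [2.57, 2.57, 3.14, 3.14, 3.14, 3.14].

### API

Orientations are given as a rotation vector (axis times angle).
In Python, from rig import arm, vision, workorder gives the robot as it stands.
- The arm moves only by the shell command python3 -m crank 'ROWS' [FORCE]. ROWS is JSON, a list of rows, each a list of 5 numbers: the shift along the tool's x, y, z scaled (see below), then the turn about the tool's z scaled (see below), then the finger opening in mm, from 0 to 85.4. In form: [[tx, ty, tz, turn, hand], ...]. A call has 1 to 20 rows; each row shifts and turns the commanded pose from where the row before left it, along the tool's axes as they then stand; what a row does not reach is not made up. The controller multiplies each number of a shift by 50 mm and each number of a turn by 0.1 rad. A row lasts 1/10 s, in which the tool goes at most 50 mm and 8.59 degrees, less where a joint would pass 70% of its speed; a pose out of reach is approached as far as the arm can. A call with a number of a shift or a turn outside -1 to 1 is refused whole. A call with a gripper value outside its range is refused whole. The fingers move at their own pace and stop on an object; FORCE is the grip in N (left out, the last holds). Time passes only in rows, so rows that do not move let the fingers close. It gives the time, the measured TCP pose, the force, the opening and the grip force at its end, in the units of the state.
- arm.observe(): the state, without advancing time (a new reading comes with each control period).
- vision.read_camera(name): name is "side" or "top" or "wrist"; returns the picture (420x560x3 uint8, blue, green, red); there is no depth.
- vision.camera_info(name): a dict with "fx", "fy", "cx", "cy" (pixels), "pose" (4x4, takes a point from camera to world coordinates). Camera axes: x right, y up, looking along -z (the intrinsics and any distortion apply to the point x, -y, -z); pixel columns grow to the right and rows downward; lengths in mm; the calibration is good to about 2 mm. A picture is of the moment at which its call begins: read the wrist's pose just before it. camera_info takes no time and is no camera call; for the wrist camera it gives the pose at the moment of the call.
- workorder.close_job(): hands the job in; it is judged then, once.
The state is a dict: "time": time; "joint_positions": joint angles; "dq": joint speeds; "effort": joint torques, N m; "tool_pos": TCP position; "tool_rot": TCP orientation; "wrist_force": force on the tool from outside, world axes, zero at the start; "ft_torque": the same for the moment, N m; "opening": opening from 0.0 (shut) to 1.0 (fully open); "gripper_force": force on a finger pad.
Only numpy, scipy, OpenCV 4.12 (cv2) and the standard library are available. Lean on these libraries where they do the work, as an engineer would, in place of code of your own. Each camera call takes 0.05 s, during which the arm holds its last target. There are 200 camera calls.

## Working session

There is one attempt and no reset: what is moved stays moved. The work goes in short steps, Python scripts to look and compute and a shell command to move; the robot and the scene stay as the last step left them, time stands still between calls to the robot, and variables do not carry over. Pictures are saved under pics/ and viewed, at most 10 in all, crops included, and the job is handed in when it is done.

```bash
mkdir -p pics; cat > h.py <<'E'
import numpy as np, cv2
from rig import arm, vision
from scipy.spatial.transform import Rotation as R
def snap(n,f):
    i=vision.camera_info(n); im=vision.read_camera(n); cv2.imwrite('pics/'+f,im); np.save('pics/'+f+'.npy',np.asarray(i['pose'])); return im,i
def ray(i,u,v):
    P=np.asarray(i['pose']); K=np.array([[i['fx'],0,i['cx']],[0,i['fy'],i['cy']],[0,0,1.]])
    d=i.get('dist',i.get('distortion'))
    p=cv2.undistortPoints(np.array([[[u,v]]],float),K,None if d is None else np.asarray(d,float)).ravel()
    return P[:3,3],P[:3,:3]@np.array([p[0],-p[1],-1])
def onz(i,u,v,z):
    o,d=ray(i,u,v); return o+d*(z-o[2])/d[2]
E
ls; python3 - <<'E'
from h import *
a,i=snap('top','t0.png'); b,j=snap('side','s0.png'); snap('wrist','w0.png')
print(i);print(j);print(arm.nose_length, arm.observe())
E
```

```text
h.py
pics
{'fx': 461.34599948650157, 'fy': 461.34599948650157, 'cx': 280.83027172781055, 'cy': 207.27265654878894, 'pose': array([[ 6.80076425e-03,  9.82671908e-01, -1.85228697e-01,
         2.18888522e+02],
       [-9.99750468e-01,  2.74008854e-03, -2.21696706e-02,
        -6.26821257e+01],
       [-2.12779695e-02,  1.85333247e-01,  9.82445335e-01,
         1.35098899e+03],
       [ 0.00000000e+00,  0.00000000e+00,  0.00000000e+00,
         1.00000000e+00]])}
{'fx': 504.44512520987917, 'fy': 504.44512520987917, 'cx': 279.68178501926747, 'cy': 208.0513232584957, 'pose': array([[-9.98444688e-01,  1.49134636e-02, -5.37195846e-02,
         3.76333097e+02],
       [-5.24244277e-02, -5.79018343e-01,  8.13627333e-01,
         1.15146010e+03],
       [-1.89706233e-02,  8.15178107e-01,  5.78899619e-01,
         9.40190297e+02],
       [ 0.00000000e+00,  0.00000000e+00,  0.00000000e+00,
         1.00000000e+00]])}
14.0 {'time': 0.15, 'joint_positions': array([ 9.81995197e-01,  5.32513393e-02,  1.61397668e+00,  1.89091634e-05,
        1.47598997e+00, -1.19012037e-01]), 'dq': array([ 0.00016218, -0.00133446, -0.00232287,  0.00114962, -0.00024744,
        0.00126295]), 'effort': array([ 1.37953248e-04, -3.94243062e+01, -3.70722735e+01, -1.38257924e-04,
        4.61090851e-03, -3.24432619e-05]), 'tool_pos': array([282.64525439, 556.85152326, 205.21801141]), 'tool_rot': array([-7.31042960e-01, -3.05475451e+00,  2.38415173e-03]), 'wrist_force': array([ 0.01590122, -0.02715023,  1.3996634 ]), 'ft_torque': array([ 0.02510237,  0.02081513, -0.00617776]), 'gripper_force': 0.0, 'opening': 0.9964307415676568}
```

View pics/t0.png

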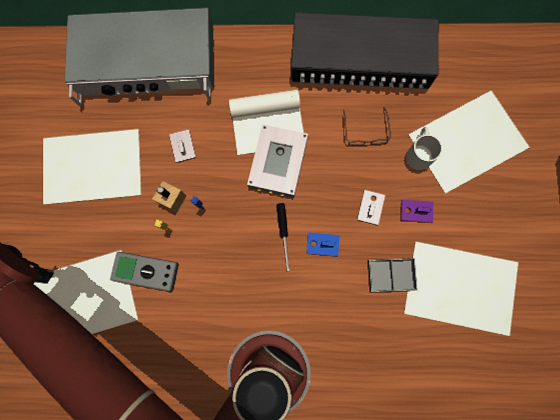

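View pics/s0.png

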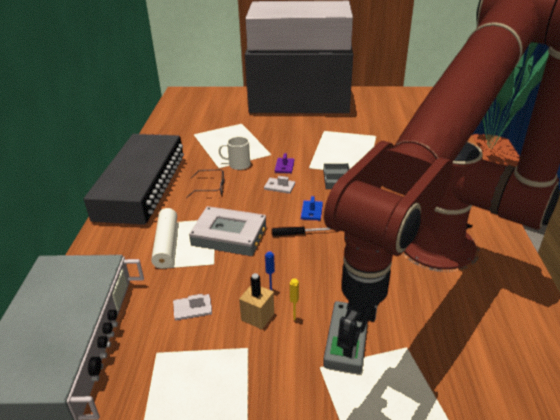

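Overview: silver covers are at top (182,146) and (371,207), with blue (322,244) and purple (417,211) decoys. The fixture is at (278,160). The black stylus in its stand is at (165,192), with blue (196,202) and yellow (160,225) look-alikes. Next is a close crop of both silver covers, the fixture and the stand.

```bash
python3 - <<'E'
from h import *
a=cv2.imread('pics/t0.png')
c=lambda u,v,r:cv2.resize(a[v-r:v+r,u-r:u+r],(290,290),interpolation=cv2.INTER_CUBIC)
cv2.imwrite('pics/c0.png',np.vstack([np.hstack([c(182,146,24),c(371,207,24)]),np.hstack([c(278,160,40),c(168,195,24)])]))
E
```

```text
(no output)
```

View pics/c0.png

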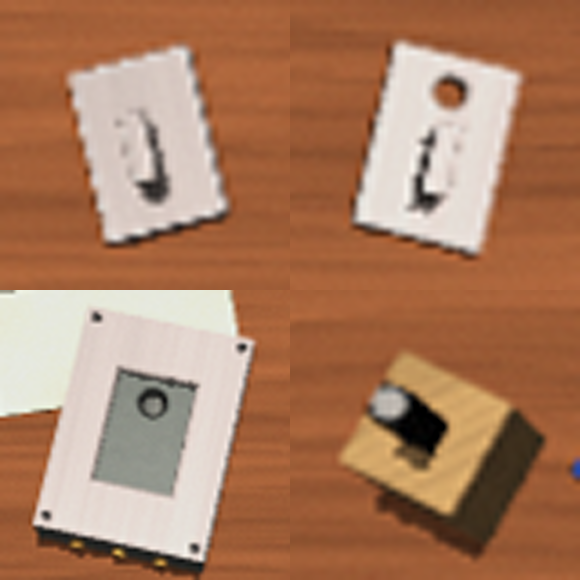

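The crop shows the drilled cover at (371,207) with its hole at (369,195). The left one (182,146) is blank. The well is at the pocket's far end (279,151), and the black stylus top is at (163,191). Next I measure the drilled cover, fixture and stylus.

```bash
python3 - <<'E'
from h import *
a=cv2.imread('pics/t0.png'); i=vision.camera_info('top')
def big(mask,u,v,r):
    m=np.zeros(a.shape[:2],np.uint8); m[v-r:v+r,u-r:u+r]=mask[v-r:v+r,u-r:u+r]*255
    cs,_=cv2.findContours(m,cv2.RETR_EXTERNAL,cv2.CHAIN_APPROX_NONE); return max(cs,key=cv2.contourArea)
B,G,Rr=[a[...,k].astype(int) for k in range(3)]
def rect(c,z):
    w=np.array([onz(i,p[0][0],p[0][1],z)[:2] for p in c],np.float32); r=cv2.minAreaRect(w)
    bx=cv2.boxPoints(r); e=[bx[1]-bx[0],bx[2]-bx[1]]; l=max(e,key=np.linalg.norm); 
    l=l if l[0]>0 else -l
    print(np.round(r[0],1),np.round(r[1],1),'long yaw',np.arctan2(l[1],l[0]).round(3)); return np.array(r[0])
print(a[150,250:258:2],a[207,365],a[160,262],a[130,240])
light=(B>140)&(Rr-B<60)
rect(big(light,371,207,22),10)
top=(B>130)&(Rr-G>4)&(Rr-B<70)
rect(big(top,278,160,42),46)
po=(B>70)&(B<175)&(G>=Rr)
rect(big(po,278,158,25),36)
print('hole',onz(i,369.3,195,10),'well',onz(i,278.5+.5,150.7,36))
print('stylus top',onz(i,162.3,188.8,135),'handle base',onz(i,166.3,192.2,80))
wood=(Rr>150)&(G>110)&(B<140)&(B>60)
rect(big(wood,168,195,20),75)
print('blank',onz(i,182,146,10))
E
```

```text
[[219 233 231]
 [217 233 231]
 [213 232 231]
 [203 212 225]] [215 223 230] [207 215 228] [214 232 230]
[ 473.6 -297.8] [62.8 92.3] long yaw -0.254
[613.8 -23. ] [140.6 197.6] long yaw -0.215
[611.9 -22.3] [62.4 91.3] long yaw -0.225
hole [ 509.42890999 -294.20592937   10.        ] well [637.79271635 -26.40758823  36.        ]
stylus top [498.3529353 287.404057  135.       ] handle base [501.12573702 291.28322048  80.        ]
[497.3 293.6] [61.4 61. ] long yaw 1.115
blank [660.99753403 270.2912894   10.        ]
```

```bash
cat >> h.py <<'E'
def go(x,y,z,yaw=None):
    s=arm.observe(); M=R.from_rotvec(s['tool_rot']).as_matrix(); c=np.arctan2(M[1,0],M[0,0])
    d=np.array([x,y,z])-s['tool_pos']; t=0
    if yaw is not None:
        w=lambda q:(q+np.pi/2)%np.pi-np.pi/2
        t=-w(yaw-c)   # tool z down: + turn lowers yaw
    M2=M@R.from_rotvec([0,0,t]).as_matrix()
    print('t',s['time'],'yaw',c.round(4),'tilt',np.degrees(np.arccos(-M[2,2])).round(2),'pos',s['tool_pos'].round(1),'F',s['wrist_force'].round(1),'q6',s['joint_positions'][5].round(2))
    print('turn units',round(t/.1,2),'then shift units',(M2.T@d/50).round(3),' (without turn',(M.T@d/50).round(3),')')
E
python3 - <<'E'
from h import *
i=vision.camera_info('top')
print('hole',onz(i,373.5,198.2,10), 'sty',onz(i,160.6,190,135))
s=arm.observe();M=R.from_rotvec(s['tool_rot']).as_matrix();w=vision.camera_info('wrist')
P=np.asarray(w['pose']);print('cam in tool',(M.T@(P[:3,3]-s['tool_pos'])).round(1),(M.T@P[:3,:3]).round(3),w['fx'])
go(470,-297,200,-.254)
E
```

```text
hole [ 499.77859899 -306.29865785   10.        ] sty [495.00087901 291.86780253 135.        ]
cam in tool [  65.1   -1.4 -168. ] [[ 0.     0.966  0.259]
 [ 1.    -0.    -0.001]
 [-0.001  0.259 -0.966]] 352.3188496895823
t 0.15 yaw 2.6718 tilt 0.09 pos [282.6 556.9 205.2] F [ 0.  -0.   1.4] q6 -0.12
turn units -2.16 then shift units [ -7.918 -15.587   0.124]  (without turn [-11.072 -13.53    0.124] )
```

```bash
python3 -m crank '[[0,0,0,-0.72,60],[0,0,0,-0.72,60],[0,0,0,-0.72,60],[-0.44,-0.866,0,0,60],[-0.44,-0.866,0,0,60],[-0.44,-0.866,0,0,60],[-0.44,-0.866,0,0,60],[-0.44,-0.866,0,0,60],[-0.44,-0.866,0,0,60],[-0.44,-0.866,0,0,60],[-0.44,-0.866,0,0,60],[-0.44,-0.866,0,0,60],[-0.44,-0.866,0,0,60],[-0.44,-0.866,0,0,60],[-0.44,-0.866,0,0,60],[-0.44,-0.866,0,0,60],[-0.44,-0.866,0,0,60],[-0.44,-0.866,0,0,60],[-0.44,-0.866,0,0,60],[-0.44,-0.866,0,0,60]]'
python3 -c "
from h import *
go(470,-297,200,-.254)"
```

```text
time: 2.15
tool_pos: [460.0, -251.3, 205.9]
tool_rot: [-0.399, -3.116, -0.0]
wrist_force: [0.9, -0.1, -0.1]
opening: 0.703
gripper_force: 0.0
t 2.15 yaw 2.887 tilt 0.01 pos [ 460.  -251.3  205.9] F [ 0.9 -0.1 -0.1] q6 -1.96
turn units -0.01 then shift units [-0.424 -0.835  0.118]  (without turn [-0.424 -0.835  0.118] )
```

```bash
python3 -m crank '[[-0.42,-0.83,0.3,0,60],[0,0,0.3,0,60],[0,0,0,0,60],[0,0,0,0,60]]'
python3 - <<'E'
from h import *
a,i=snap('wrist','w1.png'); go(462,-294.8,60,-.254)
E
```

```text
time: 2.55
tool_pos: [469.6, -293.6, 175.6]
tool_rot: [-0.397, -3.115, -0.002]
wrist_force: [-0.8, -0.1, -0.4]
opening: 0.708
gripper_force: 0.0
t 2.6 yaw 2.8889 tilt 0.02 pos [ 470.1 -293.6  176.6] F [0.6 0.4 0.2] q6 -2.01
turn units 0.01 then shift units [ 0.151 -0.064  2.332]  (without turn [ 0.151 -0.064  2.332] )
```

View pics/w1.png

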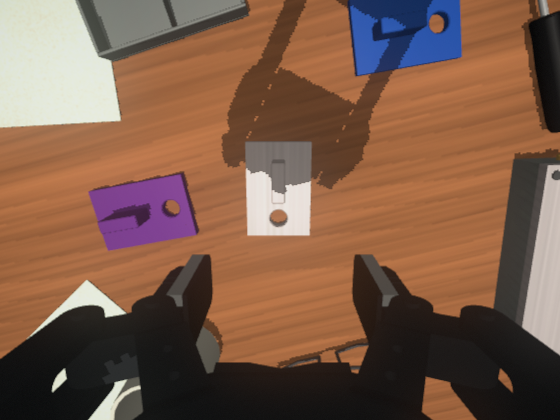

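The cover is centred under the gripper, square to it: corners about (246,142), (311,142), (310,236), (247,236), and hole at (278,217). I refine on the hole and the corner lines.

```bash
python3 - <<'E'
from h import *
a=cv2.imread('pics/w1.png'); i=vision.camera_info('wrist')
g=cv2.cvtColor(a,cv2.COLOR_BGR2HSV); m=((g[...,1]<50)&(g[...,2]>60)).astype(np.uint8)*255
k=np.zeros_like(m);k[125:250,232:325]=m[125:250,232:325]
k=cv2.morphologyEx(k,cv2.MORPH_CLOSE,np.ones((5,5)))
c=max(cv2.findContours(k,cv2.RETR_EXTERNAL,cv2.CHAIN_APPROX_NONE)[0],key=cv2.contourArea)
w=np.array([onz(i,p[0][0],p[0][1],10)[:2] for p in c],np.float32); r=cv2.minAreaRect(w);b=cv2.boxPoints(r)
print(cv2.boundingRect(c),r,[np.arctan2(*(b[(j+1)%4]-b[j])[::-1]).round(3) for j in range(4)])
print('hole',onz(i,278.5,217.5,10),'rib top ends mid',onz(i,278.3,181.5,40))
E
```

```text
(246, 142, 65, 93) ((473.0331726074219, -299.3992614746094), (62.4290771484375, 90.76627349853516), 75.53916931152344) [np.float32(-0.252), np.float32(1.318), np.float32(2.889), np.float32(-1.823)]
hole [ 500.38481607 -306.08431667   10.        ] rib top ends mid [ 460.11062544 -295.50654856   40.        ]
```

```bash
python3 -c "
from h import *
go(461.4,-296.2,27,-.252)"
python3 -m crank '[[0.17,-0.03,0.5,0,35],[0,0,0.8,0,35],[0,0,0.8,0,35],[0,0,0.4,0,35],[0,0,0,0,35],[0,0,0,0,35]]'
python3 -c "
from h import *
go(461.4,-296.2,27,-.252)"
```

```text
t 2.6 yaw 2.8889 tilt 0.02 pos [ 470.1 -293.6  176.6] F [0.6 0.4 0.2] q6 -2.01
turn units -0.01 then shift units [ 0.156 -0.094  2.992]  (without turn [ 0.156 -0.094  2.992] )
time: 3.2
tool_pos: [462.3, -293.6, 52.8]
tool_rot: [0.395, 3.115, -0.002]
wrist_force: [0.0, -0.7, 0.3]
opening: 0.408
gripper_force: 0.0
t 3.2 yaw 2.8891 tilt 0.12 pos [ 462.3 -293.6   52.8] F [ 0.  -0.7  0.3] q6 -2.02
turn units -0.0 then shift units [ 0.005 -0.054  0.516]  (without turn [ 0.005 -0.054  0.516] )
```

```bash
python3 -m crank '[[0.01,-0.06,0.3,0,35],[0,0,0.22,0,35],[0,0,0,0,35],[0,0,0,0,5],[0,0,0,0,5],[0,0,0,0,5],[0,0,0,0,5],[0,0,0,0,5],[0,0,0,0,5]]' 50
python3 -c "
from h import *
go(461.4,-296.2,27,-.252)"
```

```text
time: 4.1
tool_pos: [460.3, -296.8, 25.4]
tool_rot: [0.398, 3.116, -0.0]
wrist_force: [0.6, -1.0, 0.6]
opening: 0.056
gripper_force: 0.0
t 4.1 yaw 2.8878 tilt 0.02 pos [ 460.3 -296.8   25.4] F [ 0.6 -1.   0.6] q6 -2.03
turn units -0.02 then shift units [-0.019  0.017 -0.033]  (without turn [-0.019  0.017 -0.033] )
```

```bash
python3 -c "
from h import *
snap('wrist','w2.png')"
```

```text
(no output)
```

View pics/w2.png

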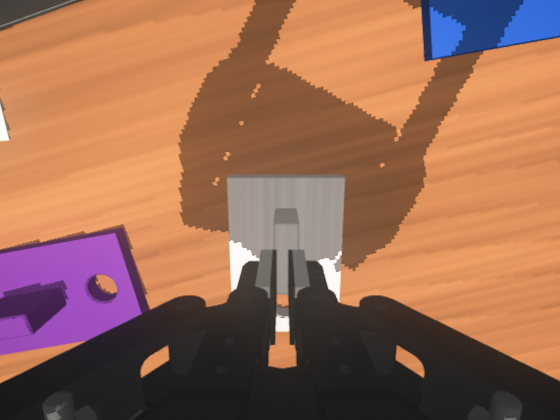

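```bash
python3 - <<'E'
from h import *
i=vision.camera_info('wrist');s=arm.observe();P=np.asarray(i['pose'])
def pr(p):
    q=np.linalg.inv(P)@np.append(p,1);return (round(i['cx']+i['fx']*q[0]/-q[2],1),round(i['cy']-i['fy']*q[1]/-q[2],1))
M=R.from_rotvec(s['tool_rot']).as_matrix();T=s['tool_pos']
for n,o in dict(tcp=(0,0,0),tip=(0,0,14),tip_nearcam_edge=(11,0,14),grasp_edge=(11,0,-5),tip_far=(-11,0,14)).items(): print(n,pr(T+M@np.array(o,float)))
u=np.array([.968,-.25,0]);r=np.array([461.4,-296.2,0]);n=np.array([.25,.968,0])
for z in (10,40): print(z,[pr(r+u*e+[0,0,z]) for e in(-18,0,18)])
print('plate',[pr(r+u*e+n*k*31+[0,0,10]) for e in(-34,58) for k in(-1,1)])
a=cv2.imread('pics/w2.png');cv2.imwrite('pics/c2.png',cv2.resize(a[170:350,210:360],None,fx=3.3,fy=3.3,interpolation=cv2.INTER_CUBIC))
print(s['gripper_force'],s['opening'])
E
```

```text
tcp (np.float64(284.4), np.float64(248.2))
tip (np.float64(284.2), np.float64(238.9))
tip_nearcam_edge (np.float64(284.2), np.float64(219.6))
grasp_edge (np.float64(284.5), np.float64(230.8))
tip_far (np.float64(284.1), np.float64(257.6))
10 [(np.float64(285.7), np.float64(208.2)), (np.float64(285.6), np.float64(239.8)), (np.float64(285.6), np.float64(269.9))]
40 [(np.float64(286.4), np.float64(225.1)), (np.float64(286.3), np.float64(261.7)), (np.float64(286.2), np.float64(296.3))]
plate [(np.float64(226.9), np.float64(178.9)), (np.float64(344.6), np.float64(178.8)), (np.float64(233.3), np.float64(332.0)), (np.float64(337.6), np.float64(331.8))]
0.0 0.059151489049690434
```

View pics/c2.png

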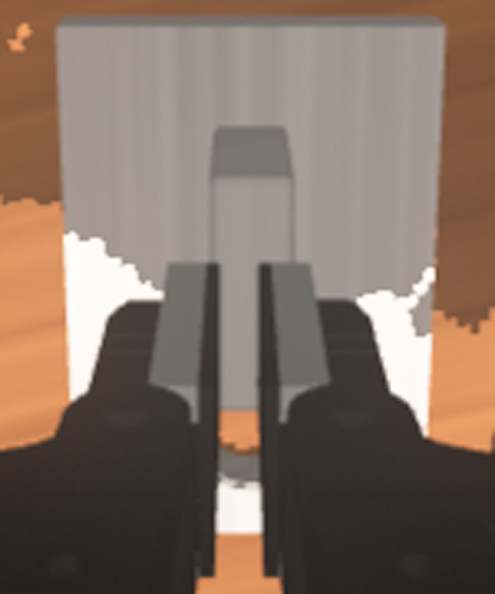

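The wrist crop shows the closed fingertips at row 250, about 146 mm from the camera. That puts them at z≈45–50, above the rib top at 40 mm. They closed over the rib without touching it, which fits the zero grip force. The real fingertips sit about 33 mm higher than the TCP and nose length say. I'll open, go lower in small guarded steps and regrip.

```bash
python3 -m crank '[[0,0,0,0,30],[0,0,0,0,30],[0,0,0,0,30],[0,0,0.15,0,30],[0,0,0.15,0,30],[0,0,0.1,0,30],[0,0,0,0,30]]'
python3 -m crank '[[0,0,0.08,0,30],[0,0,0,0,30]]'
python3 -c "
from h import *
i=vision.camera_info('wrist');a,_=snap('wrist','w3.png')
go(461.4,-296.2,27,-.252)"
```

```text
time: 4.85
tool_pos: [459.2, -295.9, 3.6]
tool_rot: [-0.397, -3.114, -0.002]
wrist_force: [-0.6, 0.2, -0.1]
opening: 0.352
gripper_force: 0.0
time: 5.05
tool_pos: [460.0, -296.5, 0.7]
tool_rot: [-0.398, -3.116, -0.001]
wrist_force: [-0.0, -0.4, -0.9]
opening: 0.346
gripper_force: 0.0
t 5.1 yaw 2.8878 tilt 0.02 pos [ 460.1 -296.6    1. ] F [-0.2 -0.1 -0.4] q6 -2.03
turn units -0.02 then shift units [-0.023  0.015 -0.52 ]  (without turn [-0.023  0.015 -0.52 ] )
```

View pics/w3.png

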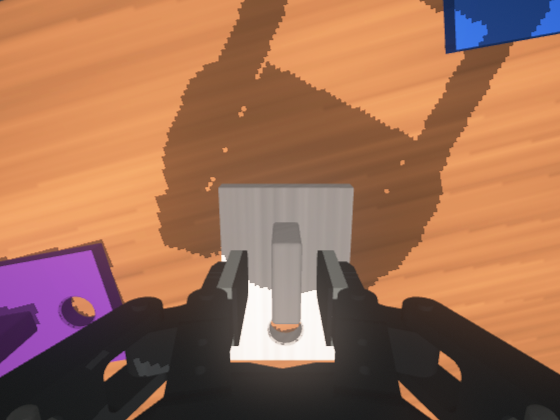

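The fingers now straddle the rib (rib at column 287, jaws at 247 and 318) with the TCP at z≈1 and no contact. The tips are at about z 30, so the offset is confirmed. I'll go 10 mm lower and close.

```bash
python3 -m crank '[[0.02,0,0.12,0,30],[0,0,0.08,0,30],[0,0,0,0,30],[0,0,0,0,3],[0,0,0,0,3],[0,0,0,0,3],[0,0,0,0,3],[0,0,0,0,3]]' 60
python3 -c "
from h import *
go(461.4,-296.2,27,-.252)"
```

```text
time: 5.9
tool_pos: [459.3, -296.5, -8.7]
tool_rot: [0.398, 3.116, -0.0]
wrist_force: [1.3, -0.8, 0.0]
opening: 0.128
gripper_force: 60.3
t 5.9 yaw 2.8878 tilt 0.01 pos [ 459.3 -296.5   -8.7] F [ 1.3 -0.8  0. ] q6 -2.03
turn units -0.02 then shift units [-0.04   0.016 -0.714]  (without turn [-0.04   0.016 -0.714] )
```

```bash
python3 -m crank '[[0,0,-0.3,0,3],[0,0,-0.9,0,3],[0,0,-1,0,3],[0,0,-1,0,3],[0,0,0,-0.34,3]]' 60
python3 -c "
from h import *
go(600,-165,150,-.22)"
```

```text
time: 6.4
tool_pos: [463.5, -300.0, 162.3]
tool_rot: [0.341, 3.109, -0.015]
wrist_force: [1.2, -0.3, -1.4]
opening: 0.125
gripper_force: 60.2
t 6.4 yaw 2.9228 tilt 0.99 pos [ 463.5 -300.   162.3] F [ 1.2 -0.3 -1.4] q6 -2.06
turn units 0.01 then shift units [-2.071  3.233  0.251]  (without turn [-2.075  3.231  0.251] )
```

```bash
python3 -m crank '[[-0.41,0.64,0.04,0,3],[-0.41,0.64,0.04,0,3],[-0.41,0.64,0.04,0,3],[-0.41,0.64,0.04,0,3],[-0.41,0.64,0.04,0,3],[0,0,0,0,3],[0,0,0,0,3],[0,0,0,0,3]]'
python3 -c "
from h import *
snap('wrist','w4.png')
go(600,-165,150,-.22)"
```

```text
time: 7.2
tool_pos: [593.6, -163.2, 141.6]
tool_rot: [-0.345, -3.122, 0.001]
wrist_force: [0.4, -0.4, -1.8]
opening: 0.124
gripper_force: 60.1
t 7.25 yaw 2.9206 tilt 0.02 pos [ 593.5 -163.5  141.6] F [-1.  -1.  -1.7] q6 -1.74
turn units -0.01 then shift units [-0.134 -0.002 -0.169]  (without turn [-0.134 -0.002 -0.169] )
```

View pics/w4.png

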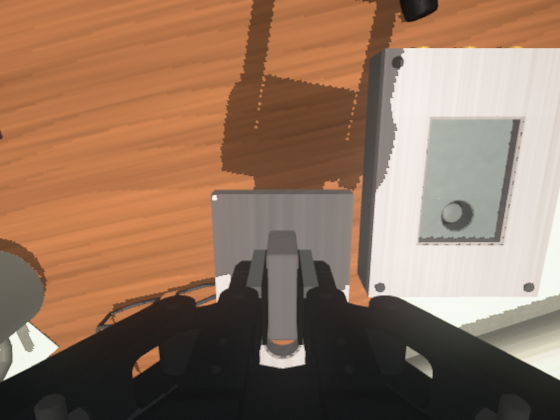

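The cover hangs square in the jaws: top edge (213..352, row 192), hole near (283,348). The pocket is at right with rim corners about (430,117), (524,117), (505,244), (418,244), and the well is at (457,213).

```bash
python3 - <<'E'
from h import *
i=vision.camera_info('wrist');s=arm.observe();M=R.from_rotvec(s['tool_rot']).as_matrix();T=s['tool_pos']
a=cv2.imread('pics/w4.png');g=cv2.cvtColor(a,cv2.COLOR_BGR2GRAY).astype(float)
# line edges of pocket rim: gradient maxima along scanlines
def edge_row(r,c0,c1): 
    d=np.abs(np.diff(cv2.GaussianBlur(g[r-1:r+2].mean(0)[None],(1,1),0)[0]))[c0:c1]; return c0+int(np.argmax(d))+1
def edge_col(c,r0,r1):
    d=np.abs(np.diff(g[:,c-1:c+2].mean(1)))[r0:r1]; return r0+int(np.argmax(d))+1
L=[(edge_row(r,412,438),r) for r in range(130,232,10)];Rr=[(edge_row(r,495,535),r) for r in range(130,232,10)]
T_=[(c,edge_col(c,105,130)) for c in range(440,510,8)];B_=[(c,edge_col(c,230,255)) for c in range(430,496,8)]
print(L,Rr,T_,B_)
for z in(46,44):
  W=[np.array([onz(i,u,v,z)[:2] for u,v in q]) for q in (L,Rr,T_,B_)]
  for n,w in zip('LRTB',W):
    vx,vy,x0,y0=cv2.fitLine(w.astype(np.float32),cv2.DIST_HUBER,0,.01,.01).ravel(); print(z,n,'ang',round(float(np.arctan(vy/vx)),4),'med',np.median(w,0).round(1))
  al=-.22; u=np.array([np.cos(al),np.sin(al)]);n=np.array([-u[1],u[0]])
  x=[np.median(W[k]@u) for k in(2,3)];y=[np.median(W[k]@n) for k in(0,1)]
  print('size',x[1]-x[0],y[0]-y[1],'centre',u*(sum(x)/2)+n*(sum(y)/2))
print('well',onz(i,457,213,36))
for p in((398,62),(379,287),(529,287)):print('screw',onz(i,*p,46))
# cover in tool frame: plate top at z = TCP+9+10
z=T[2]+19
for p in((213,192),(352,192)): print('cover corner tool',(M.T@(onz(i,*p,z)-T)).round(1))
E
```

```text
[(429, 130), (428, 140), (426, 150), (426, 160), (425, 170), (424, 180), (423, 190), (422, 200), (421, 210), (420, 220), (419, 230)] [(518, 130), (517, 140), (515, 150), (513, 160), (512, 170), (510, 180), (508, 190), (507, 200), (505, 210), (503, 220), (502, 230)] [(440, 117), (448, 117), (456, 117), (464, 116), (472, 119), (480, 116), (488, 119), (496, 119), (504, 116)] [(430, 242), (438, 242), (446, 242), (454, 242), (462, 242), (470, 242), (478, 242), (486, 242), (494, 242)]
46 L ang -0.2148 med [599.3 -55.7]
46 R ang -0.216 med [613.5   7.9]
46 T ang 1.3375 med [561.3 -16.5]
46 B ang 1.35 med [655.7 -32.1]
size 96.04587355273418 -65.17820896312034 centre [608.19576765 -24.30600893]
44 L ang -0.2148 med [599.8 -55. ]
44 R ang -0.216 med [614.2   9.1]
44 T ang 1.3375 med [561.6 -15.5]
44 B ang 1.35 med [656.6 -31.2]
size 96.77461343664106 -65.67274307141771 centre [608.79406331 -23.34902766]
well [634.63875692 -29.28464041  36.        ]
screw [512.2110954  -63.65958013  46.        ]
screw [ 680.22104425 -102.26988862   46.        ]
screw [707.28747205  18.27310734  46.        ]
cover corner tool [ 33.4 -31.1 -19. ]
cover corner tool [ 33.4  29.  -19. ]
```

```bash
python3 -c "
from h import *
go(596.2,-20.3,60,-.219)"
python3 -m crank '[[0.12,0.9,0.1,-0.02,3],[0.15,0.9,0.2,0,3],[0.15,0.97,0.4,0,3],[0,0,0,0,3],[0,0,0,0,3],[0,0,0,0,3]]'
python3 -c "
from h import *
go(596.2,-20.3,60,-.219)"
```

```text
t 7.25 yaw 2.9206 tilt 0.02 pos [ 593.5 -163.5  141.6] F [-1.  -1.  -1.7] q6 -1.74
turn units -0.02 then shift units [0.569 2.807 1.63 ]  (without turn [0.575 2.806 1.63 ] )
time: 7.85
tool_pos: [603.8, -27.2, 108.2]
tool_rot: [0.344, 3.121, -0.001]
wrist_force: [-0.5, -0.6, -1.5]
opening: 0.126
gripper_force: 60.1
t 7.85 yaw 2.9222 tilt 0.08 pos [603.8 -27.2 108.2] F [-0.5 -0.6 -1.5] q6 -1.52
turn units -0.0 then shift units [0.179 0.102 0.964]  (without turn [0.179 0.102 0.964] )
```

```bash
python3 -m crank '[[0.18,0.1,0.5,0,3],[0,0,0.35,0,3],[0,0,0.1,0,3],[0,0,0,0,3],[0,0,0,0,3],[0,0,0,0,3]]'
python3 -c "
from h import *
go(596.2,-20.3,60,-.219)
i=vision.camera_info('wrist');s=arm.observe();a,_=snap('wrist','w5.png')"
```

```text
time: 8.45
tool_pos: [597.0, -19.5, 61.5]
tool_rot: [0.342, 3.12, -0.0]
wrist_force: [0.5, -0.5, -1.8]
opening: 0.128
gripper_force: 60.1
t 8.45 yaw 2.9231 tilt 0.16 pos [597.  -19.5  61.5] F [ 0.5 -0.5 -1.8] q6 -1.51
turn units 0.01 then shift units [ 0.013 -0.02   0.03 ]  (without turn [ 0.013 -0.019  0.03 ] )
```

```bash
python3 -m crank '[[0.01,-0.01,0.2,0,3],[0,0,0.2,0,3],[0,0,0.05,0,3],[0,0,0.04,0,3],[0,0,0,0,3],[0,0,0,0,3]]'
python3 -c "
from h import *
go(596.2,-20.3,27,-.219)"
```

```text
time: 9.1
tool_pos: [595.0, -19.1, 34.7]
tool_rot: [-0.341, -3.123, -0.0]
wrist_force: [0.2, -0.7, -0.6]
opening: 0.125
gripper_force: 60.2
t 9.1 yaw 2.9238 tilt 0.02 pos [595.  -19.1  34.7] F [ 0.2 -0.7 -0.6] q6 -1.51
turn units 0.01 then shift units [-0.029 -0.018  0.154]  (without turn [-0.029 -0.018  0.154] )
```

```bash
python3 -m crank '[[-0.01,-0.01,0.06,0,3],[0,0,0.05,0,3],[0,0,0,0,3]]'
python3 -m crank '[[0,0,0.04,0,3],[0,0,0,0,3]]'
python3 -m crank '[[0,0,0.04,0,3],[0,0,0,0,3]]'
python3 -c "
from h import *
go(596.2,-20.3,27,-.219)"
```

```text
time: 9.4
tool_pos: [594.9, -19.7, 28.8]
tool_rot: [-0.341, -3.121, -0.0]
wrist_force: [0.4, -0.5, -0.9]
opening: 0.127
gripper_force: 60.1
time: 9.6
tool_pos: [595.3, -19.7, 27.4]
tool_rot: [-0.341, -3.122, -0.0]
wrist_force: [-1.0, 0.1, -0.4]
opening: 0.127
gripper_force: 60.3
time: 9.8
tool_pos: [595.7, -19.8, 27.3]
tool_rot: [-0.341, -3.122, 0.0]
wrist_force: [-5.3, -0.4, 5.8]
opening: 0.125
gripper_force: 61.1
t 9.8 yaw 2.9239 tilt 0.03 pos [595.7 -19.8  27.3] F [-5.3 -0.4  5.8] q6 -1.51
turn units 0.01 then shift units [-0.012 -0.007  0.005]  (without turn [-0.012 -0.007  0.005] )
```

Contact came at the expected seated height. I'll release, rise and check.

```bash
python3 -m crank '[[0,0,0,0,30],[0,0,0,0,30],[0,0,0,0,30],[0,0,-0.3,0,30],[0,0,-0.9,0,30],[0,0,-1,0,40],[0.3,0.3,-0.8,0,40],[0,0,0,0,40],[0,0,0,0,40]]'
python3 -c "
from h import *
snap('wrist','w6.png');snap('side','s6.png')
go(596.2,-20.3,27,-.219)"
```

```text
time: 10.7
tool_pos: [585.2, -1.8, 178.6]
tool_rot: [0.34, 3.119, -0.0]
wrist_force: [0.3, -0.5, -0.6]
opening: 0.465
gripper_force: 0.0
t 10.8 yaw 2.9238 tilt 0.11 pos [583.4  -1.9 174.8] F [-1.   0.5 -0.1] q6 -1.48
turn units 0.01 then shift units [-0.335 -0.303  2.955]  (without turn [-0.335 -0.303  2.955] )
```

View pics/w6.png

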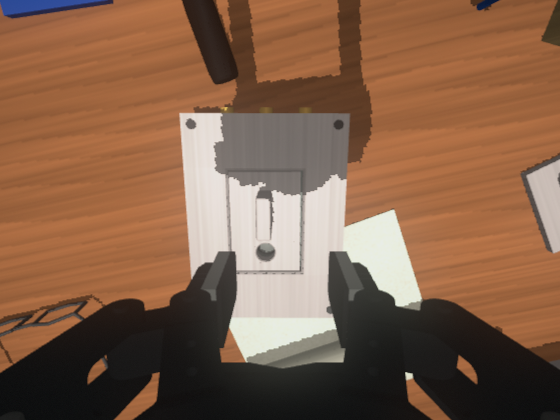

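The picture shows the cover sitting flush and square in the pocket with an even gap around the edge. The hole is at (265,252). Now the stylus: I'll move to a viewpoint near the stand.

```bash
python3 -c "
from h import *
i=vision.camera_info('wrist')
print('hole',onz(i,265.3,252,46),'plate corners',[onz(i,*p,46)[:2].round(1) for p in((229,171),(302,171),(301,272),(231,272))])
go(531,273,190,-.456)"
```

```text
hole [632.10682148 -29.26555821  46.        ] plate corners [array([554. , -42.6]), array([567.4,  17.8]), array([658.2,  -1.8]), array([644.4, -64.4])]
t 10.8 yaw 2.9238 tilt 0.11 pos [583.4  -1.9 174.8] F [-1.   0.5 -0.1] q6 -1.48
turn units 2.38 then shift units [ 3.363  4.474 -0.302]  (without turn [ 2.212  5.142 -0.302] )
```

```bash
python3 -m crank '[[0,0,-0.1,0.8,40],[0,0,-0.1,0.8,40],[0,0,-0.1,0.77,40],[0.4,0.86,0,0,40],[0.4,0.86,0,0,40],[0.4,0.86,0,0,40],[0.4,0.86,0,0,40],[0,0,0,0,40],[0,0,0,0,40]]'
python3 -c "
from h import *
go(531,273,190,-.456)"
```

```text
time: 11.7
tool_pos: [586.7, 188.2, 188.4]
tool_rot: [-0.705, -3.058, 0.003]
wrist_force: [-0.2, -1.2, -0.2]
opening: 0.466
gripper_force: 0.0
t 11.7 yaw 2.6886 tilt 0.24 pos [586.7 188.2 188.4] F [-0.2 -1.2 -0.2] q6 -0.93
turn units 0.03 then shift units [ 1.748  1.032 -0.03 ]  (without turn [ 1.745  1.037 -0.03 ] )
```

```bash
python3 -m crank '[[0.86,0.51,0,0,40],[0.86,0.51,0,0,40],[0,0,0,0,40],[0,0,0,0,40],[0,0,0,0,40]]'
python3 - <<'E'
from h import *
a,i=snap('wrist','w7.png')
P=np.asarray(i['pose'])
def pr(p):
    q=np.linalg.inv(P)@np.append(p,1);return (round(i['cx']+i['fx']*q[0]/-q[2],1),round(i['cy']-i['fy']*q[1]/-q[2],1))
print('expect top',pr([495,291,135]),'base',pr([495,291,75]))
go(495,291,60)
E
```

```text
time: 12.2
tool_pos: [533.5, 269.6, 190.2]
tool_rot: [-0.711, -3.06, 0.002]
wrist_force: [-0.1, 0.6, -1.1]
opening: 0.468
gripper_force: 0.0
expect top (np.float64(287.4), np.float64(150.1)) base (np.float64(286.3), np.float64(142.8))
t 12.25 yaw 2.6844 tilt 0.05 pos [533.7 269.6 190.3] F [ 0.8 -0.3 -0. ] q6 -0.77
turn units 0.0 then shift units [0.883 0.045 2.607]  (without turn [0.883 0.045 2.607] )
```

View pics/w7.png

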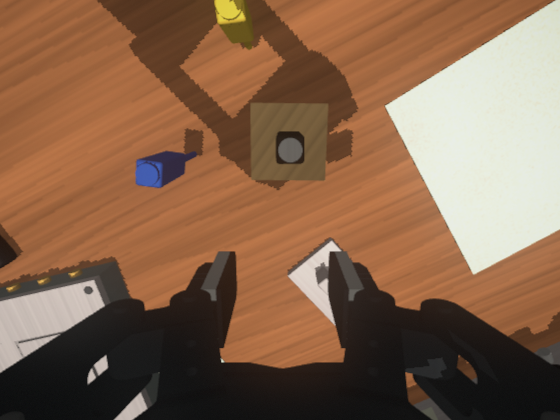

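The black handle's top is at (290,150), square with the stand (250–328, 103–181) and with the tool. Blue (150,172) and yellow (232,10) are clear of the jaws.

```bash
python3 -m crank '[[0.88,0.09,0,0,40],[0,0,0,0,40],[0,0,0.6,0,40],[0,0,0.9,0,40],[0,0,0.8,0,40],[0,0,0.3,0,40],[0,0,0,0,40],[0,0,0,0,40]]'
python3 -c "
from h import *
go(493.4,292.5,60)"
```

```text
time: 13.05
tool_pos: [497.0, 294.7, 62.5]
tool_rot: [0.709, 3.059, 0.002]
wrist_force: [-0.1, -0.5, 0.5]
opening: 0.469
gripper_force: 0.0
t 13.05 yaw 2.686 tilt 0.13 pos [497.  294.7  62.5] F [-0.1 -0.5  0.5] q6 -0.71
turn units 0.0 then shift units [ 0.046 -0.071  0.05 ]  (without turn [ 0.046 -0.071  0.05 ] )
```

```bash
python3 -m crank '[[0,-0.03,0.03,0,40],[0,0,0,0,40],[0,0,0,0,10],[0,0,0,0,10],[0,0,0,0,10],[0,0,0,0,10],[0,0,0,0,10]]' 80
python3 -c "
from h import *
go(496.1,293.3,60)"
```

```text
time: 13.75
tool_pos: [495.6, 293.8, 60.7]
tool_rot: [0.708, 3.059, 0.002]
wrist_force: [-1.2, -0.4, 5.8]
opening: 0.197
gripper_force: 78.2
t 13.75 yaw 2.6869 tilt 0.11 pos [495.6 293.8  60.7] F [-1.2 -0.4  5.8] q6 -0.71
turn units 0.0 then shift units [-0.014 -0.004  0.013]  (without turn [-0.014 -0.004  0.013] )
```

```bash
python3 -m crank '[[0,0,-0.2,0,10],[0,0,-0.5,0,10],[0,0,-0.8,0,10],[0,0,-0.8,0,10],[0,0,0,0,10],[0,0,0,0,10]]' 80
python3 -c "
from h import *
go(634,-29,170)"
```

```text
time: 14.35
tool_pos: [495.2, 293.6, 175.7]
tool_rot: [0.708, 3.059, 0.002]
wrist_force: [0.4, -0.8, -0.3]
opening: 0.2
gripper_force: 79.2
t 14.35 yaw 2.6869 tilt 0.13 pos [495.2 293.6 175.7] F [ 0.4 -0.8 -0.3] q6 -0.71
turn units 0.0 then shift units [-5.327 -4.578  0.114]  (without turn [-5.327 -4.578  0.114] )
```

```bash
python3 -m crank '[[-0.35,-0.3,0,0,10],[-0.66,-0.57,0,0,10],[-0.66,-0.57,0,0,10],[-0.66,-0.57,0,0,10],[-0.66,-0.57,0,0,10],[-0.66,-0.57,0,0,10],[-0.66,-0.57,0,0,10],[-0.66,-0.57,0,0,10],[-0.36,-0.29,0,0,10],[0,0,0,0,10],[0,0,0,0,10],[0,0,0,0,10]]'
python3 - <<'E'
from h import *
go(634,-29,170)
a,i=snap('wrist','w8.png'); b,_=snap('side','s8.png'); t,_=snap('top','t8.png')
P=np.asarray(i['pose'])
E
```

```text
time: 15.55
tool_pos: [632.5, -28.3, 172.8]
tool_rot: [-0.706, -3.058, -0.0]
wrist_force: [-0.5, -0.6, -0.4]
opening: 0.197
gripper_force: 79.2
t 15.55 yaw 2.6878 tilt 0.15 pos [632.5 -28.3 172.8] F [-0.5 -0.6 -0.4] q6 -1.28
turn units 0.0 then shift units [-0.033  0.001  0.057]  (without turn [-0.033  0.001  0.057] )
```

```bash
python3 -m crank '[[-0.01,0,0.6,0,10],[-0.01,0,0.6,0,10],[0,0,0.14,0,10],[0,0,0,0,10],[0,0,0,0,10],[0,0,0,0,10]]'
python3 -c "
from h import *
go(634,-29,97)"
```

```text
time: 16.3
tool_pos: [635.9, -29.9, 109.7]
tool_rot: [0.707, 3.057, 0.0]
wrist_force: [-0.3, -0.3, -1.0]
opening: 0.195
gripper_force: 79.1
t 16.3 yaw 2.6871 tilt 0.21 pos [635.9 -29.9 109.7] F [-0.3 -0.3 -1. ] q6 -1.28
turn units 0.0 then shift units [0.043 0.    0.255]  (without turn [0.043 0.    0.255] )
```

```bash
python3 -m crank '[[0.02,0,0.1,0,10],[0,0,0.1,0,10],[0,0,0.1,0,10],[0,0,0,0,10]]'
python3 -m crank '[[0,0,0.08,0,10],[0,0,0.06,0,10],[0,0,0,0,10]]'
```

```text
time: 16.7
tool_pos: [632.7, -29.3, 90.9]
tool_rot: [-0.708, -3.058, 0.0]
wrist_force: [0.2, 0.2, -0.6]
opening: 0.196
gripper_force: 79.1
time: 17.0
tool_pos: [633.2, -29.4, 84.6]
tool_rot: [-0.708, -3.06, 0.0]
wrist_force: [0.0, 0.2, -1.0]
opening: 0.199
gripper_force: 79.1
```

Past the cover's level without contact, so the tip is in the hole. I'll continue down to the button.

```bash
python3 -m crank '[[0,0,0.08,0,10],[0,0,0.04,0,10],[0,0,0,0,10],[0,0,0,0,10]]'
python3 -m crank '[[0,0,0.04,0,10],[0,0,0,0,10],[0,0,0,0,10]]'
python3 -m crank '[[0,0,0.04,0,10],[0,0,0,0,10],[0,0,0,0,10]]'
```

```text
time: 17.4
tool_pos: [633.6, -29.4, 79.3]
tool_rot: [-0.708, -3.061, 0.0]
wrist_force: [-0.3, -1.1, -1.4]
opening: 0.2
gripper_force: 79.1
time: 17.7
tool_pos: [633.9, -29.5, 77.9]
tool_rot: [0.708, 3.06, 0.0]
wrist_force: [0.7, -0.2, 1.2]
opening: 0.203
gripper_force: 79.4
time: 18.0
tool_pos: [633.9, -29.5, 75.8]
tool_rot: [0.708, 3.06, 0.0]
wrist_force: [-0.1, -0.2, 1.8]
opening: 0.196
gripper_force: 79.5
```

```bash
python3 -m crank '[[0,0,0.05,0,10],[0,0,0,0,10],[0,0,0,0,10]]'
python3 -m crank '[[0,0,0.03,0,10],[0,0,0,0,10],[0,0,0,0,10]]'
python3 -m crank '[[0,0,0.03,0,10],[0,0,0,0,10],[0,0,0,0,10]]'
```

```text
time: 18.3
tool_pos: [634.0, -29.5, 73.3]
tool_rot: [0.708, 3.06, 0.0]
wrist_force: [0.2, 0.8, 4.3]
opening: 0.195
gripper_force: 79.7
time: 18.6
tool_pos: [634.1, -29.5, 72.5]
tool_rot: [0.708, 3.06, 0.0]
wrist_force: [-1.9, -0.7, 7.5]
opening: 0.197
gripper_force: 80.5
time: 18.9
tool_pos: [634.4, -29.6, 72.3]
tool_rot: [0.708, 3.059, -0.0]
wrist_force: [-2.5, 1.2, 13.2]
opening: 0.2
gripper_force: 81.1
```

The force climbed with the spring, then rose sharply at TCP z 72.3 (72.7 expected), so the button is at its stop. I'll hold briefly, confirm, and hand in.

```bash
python3 -m crank '[[0,0,0.01,0,10],[0,0,0,0,10],[0,0,0,0,10],[0,0,0,0,10],[0,0,0,0,10]]' && python3 -c "
from rig import arm,workorder
s=arm.observe();print(s['tool_pos'],s['wrist_force'],s['gripper_force'])
print(workorder.close_job() if s['wrist_force'][2]>8 else 'not closed')"
```

```text
time: 19.4
tool_pos: [634.5, -29.6, 72.2]
tool_rot: [0.708, 3.059, -0.0]
wrist_force: [-3.9, 0.0, 13.4]
opening: 0.2
gripper_force: 81.2
[634.47729346 -29.59282296  72.23157363] [-3.93791359  0.04925408 13.37491763] 81.24237656593323
the job is handed in; nothing more can be done
None
```

I handed the job in at about 19.4 s: the drilled cover is released in the pocket and looked flush and square in the wrist picture, and the gripped stylus holds the reset button at its stop (about 13 N) through the hole; the verdict was not shown.

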